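# Free the washer under a left-hand reel clamp

## Task

The empty green reel on the reel stand is to be changed. Its clamp knob has a left-hand thread: feel for the way it loosens, never force it tighter, and back it off at least half a turn. Then lift the slotted steel washer out of its recess by the red tab, slide it sideways off the spindle and lay it flat, tab up, on the floor of the black tray, leaving the knob slack and the jar, spare reel, circuit board and screwdriver where they are.

Things in the scene. Friction and masses are not known exactly. Their poses are not given: they have to be found in the camera images.
- stand: fixed reel stand: dark steel foot 130 x 130 x 15 mm, an empty green reel on it (flanges 84 mm across, top face 70 mm above the bench) and the clamp on top: a brass collar (26 mm across, 8 mm high, underside 0.4 mm above the washer when tight), a 17 mm thick neck 18 mm high, then the knob's bar. Origin: centre of the foot's underside, z up along the spindle.
- spindle (a point): point on the spindle's axis at the floor of the round recess on the reel's top (70 mm above the bench), where the washer sits. The recess is 43 mm across, bounded by a rim 2.5 mm high and 5 mm wide. The brass spindle is 10 mm thick.
- knob_grip (a point): centre of the clamp knob's grip bar (black, one yellow end at +x): 42 mm long along this point's x, 13 mm thick along y, 25 mm high along z; centre about 112 mm above the bench when tight. The point turns and rises with the bar. The knob is captive: it turns and rises with its collar but never comes off. Take it across y, TCP about 5 mm above the centre, to stay above the washer's tab.
- knob (a joint): turn of the knob, rad: 0 tight (at the start), grows CLOCKWISE seen from above, which loosens it (left-hand) and raises it 2 mm per rad; ends at 4.7. Clockwise it turns with a steady drag of 0.15 N m (40 N grip is ample) and stays where left; the other way it meets a firm stop, over 0.4 N m at once; some 2.5 N m (below -0.06) forces it tighter. Half a turn takes several grasps.
- washer: loose slotted steel washer, about 80 g: disc 39 mm across, 5 mm thick, slot 13 mm wide open to its +x; a strip 14 mm wide, 4 to 8 mm above the underside, runs to 56 mm from the centre along its -x and carries the red tab. Origin: centre of the disc's underside, z up. Lift it 4 to 5 mm (over the rim, under the raised collar), slide it 40 mm or more along its -x, then raise it.
- washer_tab (a point): centre of the washer's upright red tab: 20 mm long along x, 10 mm thick along y, 18 mm high; its top is 26 mm above the washer's underside. Take it across y. Axes as the washer's.
- tray_in (a point): centre of the inner floor of the fixed black tray, 4 mm above the bench; inside 172 mm (x) x 132 mm (y), rim 28 mm above the bench.
- flux_jar: bystander: amber jar, 48 mm across, 60 mm high, white cap. Origin: centre of the underside.
- spare_reel: bystander: loose empty green reel standing on the bench, 64 mm across, 50 mm high. Origin: centre of the underside.
- circuit_board: bystander: green circuit board 100 x 70 x 4 mm with parts up to 16 mm high. Origin: centre of the underside.
- screwdriver: bystander: screwdriver about 170 mm long lying along its x axis.

How it is judged:
On the way, in this order (a step that is already met when the one before it is completed fails the run):
1. the knob is backed off by about half a turn or more (over 2.9 rad clockwise) with the washer still in its recess (value of joint knob above 2.9 rad and distance between washer and spindle below 0.006 m), for 0.2 s.
2. the washer is drawn off the spindle, its centre over 36 mm from the spindle's axis (horizontal distance between washer and spindle above 0.036 m), for 0.1 s.
At the end, for the whole second after the job is handed in: the knob is still over 2.9 rad slack, and the washer lies at rest on the tray's floor, inside its walls, underside within 5 mm of the floor, tab up, tilted less than 0.15 rad (value of joint knob above 2.9 rad and x of washer in the frame of tray_in between -0.086 and 0.086 m and y of washer in the frame of tray_in between -0.066 and 0.066 m and z of washer in the frame of tray_in between -0.004 and 0.005 m and angle between washer's own z axis and vertical below 0.15 rad and linear speed of washer below 0.02 m/s); the robot touches nothing.
It fails at once if the knob is forced tighter (below -0.06 rad) (value of joint knob below -0.06 rad).
It fails at once if a bystander is moved over 20 mm from its place (distance of any of flux_jar, spare_reel, circuit_board, screwdriver from where it was at the start of the episode above 0.02 m).
It also fails if it takes over 72 s, if anything falls off the work surface, if the arm or the gripper's body presses on something with over 40 N, if the wrist force passes 120 N, or if a joint passes its speed limit or range.

## Robot

A 6-joint arm with a two-finger parallel gripper is mounted at the origin on the work surface. World frame = base frame: x ahead of the robot, y to its left, z up, the work surface at z = 0. Lengths are in m, angles in rad, forces in N, time in s.
With the tool pointing down it reaches from about 0.275 to 0.85 m from the base axis. Payload 19 kg.
Tool frame: the origin (TCP) lies between the finger pads, 19 mm behind the fingertips; this is the grasp point; z points along the fingers, y is the line along which they close (so a half turn about z gives the same grasp; the last joint's range is limited). The gripper opens to 85 mm and grips with 20 to 120 N. Pads are 22 mm wide; open, the fingers measure 114 mm over their backs; the gripper's body (76 mm by 85 mm) begins 54 mm behind the grasp point. The pads swing forward as they close: fully open they stand 13 mm farther back than shut.
Start: joints at [-1.459, 0.15, 1.437, -0, 1.554, -0.134], TCP at [0.14, -0.558, 0.25] pointing down, gripper open.
Joint ranges: [-2.8, 2.8], [-0.68, 2.1], [0.12, 2.68], [-1.39, 4.53], [0.16, 2.79], [-2.81, 2.81]. Speed limits (rad/s): [1.89, 1.89, 2.22, 3.01, 3.01, 3.01].

## Interface

Orientations are given as [roll, pitch, yaw] about the fixed x, y, z axes, in that order (R = Rz(yaw) Ry(pitch) Rx(roll)).
In Python, from workcell import arm, capture, camera_info gives the robot as it stands (arm), with the cameras as plain functions.
- The arm moves only by the tool shift_gripper, called after "Call:" by a JSON object that holds its "api" and its "payload". Schema: {"type":"object","properties":{"moves":{"type":"array","items":{"type":"array","items":{"type":"number"},"minItems":7,"maxItems":7},"minItems":1,"maxItems":8},"only":{"type":"string"},"quiet":{"type":"boolean"},"lines":{"type":"string"}},"required":["moves"],"additionalProperties":false}. moves is a list of rows, 1 to 8 of them, each of 7 numbers: dx, dy, dz in parts of the range, where 1.0 means 0.8 m, then a rotation vector rx, ry, rz in parts of the range, where 1.0 means pi rad, then the finger opening in m; each row is the pose to reach, as a shift and turn from the pose commanded when the call began, along the tool's axes at that moment; what a row does not reach only later rows make up. A row lasts 1/8 s, in which the tool goes at most 0.0625 m and 0.188 rad, less where a joint would pass 70% of its speed; a pose out of reach is approached as far as the arm can. The fingers move at their own pace and stop on an object; the grip force is fixed at half the most. Time passes only in rows, so rows that do not move let the fingers close. The tool returns the time, the measured TCP pose, the force, the opening and the grip force at its end. only (a regular expression) keeps the lines of the reply that match it, lines (a string "A,B") keeps lines A to B, and quiet returns only ok. Shift and turn numbers lie between -1 and 1, and a call with a number outside is refused. Input that does not fit is refused with a message, and nothing moves.
- arm.get_obs(): the state, without advancing time (a new reading comes with each control period).
- capture(name): name is "side" or "top" or "wrist"; returns the picture (384x512x3 uint8, blue, green, red); there is no depth.
- camera_info(name): a dict with "fx", "fy", "cx", "cy" (pixels), "k1" (the pictures are not rectified: a ray, as slopes to the right and down, at radius r is drawn at 1 + k1 r^2 times it, then the intrinsics apply), "eye" and "orientation" of the camera in the world. Camera axes: x right, y down, z forward; pixel columns grow to the right and rows downward; lengths in m; the calibration is good to about 2 mm. A picture is of the moment at which its call begins: read the wrist's pose just before it. camera_info takes no time and is no camera call; for the wrist camera it gives the pose at the moment of the call.
- arm.finish_job(): hands the job in; it is judged then, once.
The state is a dict: "time_s": time; "joint_positions": joint angles; "qd": joint speeds; "effort": joint torques, N m; "ee_pos": TCP position; "tool_rot": TCP orientation; "contact_force": force on the tool from outside, world axes, zero at the start; "wrist_torque": the same for the moment, N m; "finger_gap": finger opening in m; "gripper_force": force on a finger pad.
Only numpy, scipy, OpenCV 4.12 (cv2) and the standard library are available. Lean on these libraries where they do the work, as an engineer would, in place of code of your own. Each camera call takes 0.05 s, during which the arm holds its last target. There are 200 camera calls.

## Working session

There is one attempt and no reset: what is moved stays moved. The work goes in short steps, Python scripts to look and compute and a tool call to move; the robot and the scene stay as the last step left them, time stands still between calls to the robot, and variables do not carry over. Pictures are saved under pics/ and viewed, at most 10 in all, crops included, and the job is handed in when it is done.

```bash
ls; mkdir -p pics; python3 - <<'E'
from workcell import arm, capture, camera_info
import cv2,numpy as np
a=capture("top");b=capture("side")
cv2.imwrite("pics/top.png",a);cv2.imwrite("pics/side.png",b)
for n in("top","side","wrist"):print(n,camera_info(n))
o=arm.get_obs();print(o["time_s"],o["ee_pos"],o["tool_rot"],o["finger_gap"])
E
```

```text
pics
workcell.py
top {'fx': 452.38940473767843, 'fy': 452.38940473767843, 'cx': 258.5440888175771, 'cy': 198.05694690121265, 'k1': -0.07494499712578083, 'eye': array([ 0.37965669, -0.01378748,  1.29272628]), 'orientation': array([-2.94584719, -0.00888115, -1.55785854])}
side {'fx': 417.57067092021487, 'fy': 417.57067092021487, 'cx': 256.3954799816686, 'cy': 193.31250978367666, 'k1': -0.012936241573631756, 'eye': array([-0.09354375,  0.70754441,  1.01382401]), 'orientation': array([-2.33022475,  0.00617353, -2.35747625])}
wrist {'fx': 315.10217144234554, 'fy': 315.10217144234554, 'cx': 257.4080701407194, 'cy': 190.21969259109727, 'k1': -0.01810020320958156, 'eye': array([ 0.22052013, -0.53732716,  0.37289788]), 'orientation': array([ 2.81548808e+00,  2.64070407e-03, -1.32554372e+00])}
0.1 [ 0.13988009 -0.5575233   0.24944595] [-3.14053317e+00 -1.19955026e-04  2.45806618e-01] 0.08529717722778907
```

View pics/top.png

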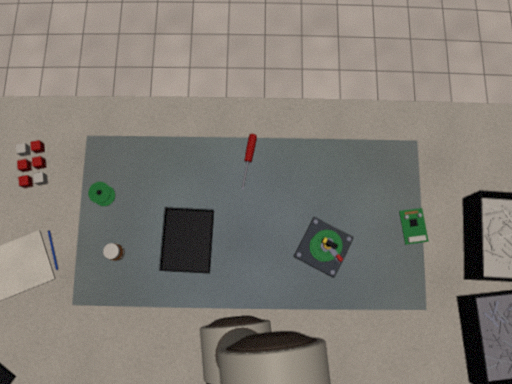

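View pics/side.png

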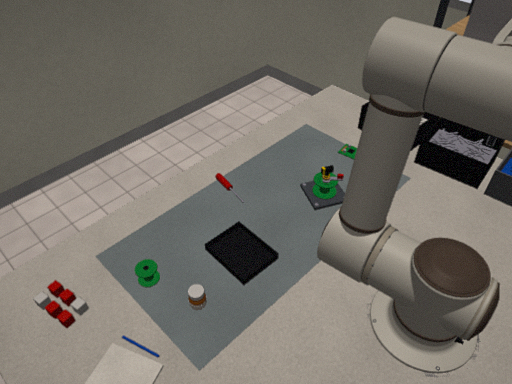

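Top picture: stand at about (324,246), red tab at (340,259), tray centre near (187,240). I'll measure these and enlarge the stand.

```bash
cat > h.py <<'E'
from workcell import arm, capture, camera_info
import numpy as np, cv2
from scipy.spatial.transform import Rotation as R
def cam(n):
    c=camera_info(n); return c,R.from_euler('xyz',c['orientation']).as_matrix()
def ray(n,px,z,ci=None):
    c,M=ci or cam(n); K=np.array([[c['fx'],0,c['cx']],[0,c['fy'],c['cy']],[0,0,1.]])
    u=cv2.undistortPoints(np.array([[px]],float),K,np.array([c['k1'],0,0,0.]))[0,0]
    d=M@np.array([u[0],u[1],1]); return c['eye']+d*(z-c['eye'][2])/d[2]
def proj(n,p,ci=None):
    c,M=ci or cam(n); q=M.T@(np.asarray(p)-c['eye']); s=q[:2]/q[2]; s=s*(1+c['k1']*(s@s))
    return np.array([c['fx']*s[0]+c['cx'],c['fy']*s[1]+c['cy']])
E
python3 - <<'E'
from h import *
t=cv2.imread("pics/top.png");s=cv2.imread("pics/side.png")
a=cv2.resize(t[211:281,285:365],None,fx=5,fy=5,interpolation=cv2.INTER_CUBIC)
b=cv2.resize(s[155:225,285:365],None,fx=5,fy=5,interpolation=cv2.INTER_CUBIC)
cv2.imwrite("pics/z.png",np.hstack([a,b]))
for nm,im in(("top",t),("side",s)):
    h=cv2.cvtColor(im,cv2.COLOR_BGR2HSV).astype(int);H,S,V=h[...,0],h[...,1],h[...,2]
    for c,m in(("red",((H<6)|(H>174))&(S>140)&(V>70)),("yel",(H>22)&(H<35)&(S>130)&(V>90)),("grn",(H>50)&(H<80)&(S>120)&(V>50)),("blk",V<35)):
        n,l,st,ce=cv2.connectedComponentsWithStats(m.astype(np.uint8))
        print(nm,c,[(ce[i].round(1).tolist(),st[i].tolist()) for i in range(1,n) if st[i,4]>5 and 150<ce[i][0]<440 and 110<ce[i][1]<300])
for px in[(163,207),(213.5,209),(209.5,272.5),(160,271)]:print(ray("top",px,.028))
for px in[(315,217),(354,237),(333,277),(294,256)]:print(ray("top",px,.015))
E
```

```text
top red [([250.2, 147.3], [245, 134, 11, 28, 193]), ([339.2, 257.6], [336, 255, 7, 7, 27])]
top yel [([324.6, 239.8], [323, 237, 5, 6, 19])]
top grn [([417.9, 210.0], [412, 209, 10, 4, 21]), ([411.9, 226.1], [400, 211, 26, 33, 419]), ([324.0, 244.9], [310, 230, 32, 32, 547])]
top blk [([181.1, 235.0], [160, 208, 53, 65, 927]), ([204.1, 218.1], [202, 216, 5, 6, 14]), ([412.9, 222.4], [410, 220, 7, 6, 31]), ([184.6, 226.4], [183, 224, 5, 5, 11]), ([199.6, 228.9], [197, 227, 5, 4, 7]), ([192.7, 232.0], [189, 228, 8, 9, 21]), ([201.3, 232.8], [200, 231, 4, 4, 6]), ([189.3, 240.8], [185, 234, 9, 13, 31]), ([199.3, 235.6], [197, 234, 6, 4, 9]), ([195.5, 238.2], [194, 237, 4, 3, 6]), ([205.3, 237.7], [204, 236, 3, 4, 6]), ([200.4, 241.9], [199, 239, 4, 6, 9]), ([331.2, 244.3], [327, 241, 10, 7, 37]), ([176.1, 253.8], [172, 246, 9, 17, 48]), ([181.8, 248.7], [181, 247, 3, 4, 6]), ([191.5, 252.9], [188, 250, 8, 7, 18]), ([183.4, 257.3], [182, 255, 5, 6, 9]), ([192.2, 261.7], [190, 258, 5, 7, 14])]
side red [([222.9, 180.7], [216, 173, 16, 17, 111]), ([340.0, 174.6], [338, 174, 5, 3, 11])]
sid
[... 229 characters left out ...]
 [([365.1, 112.7], [358, 98, 23, 31, 149]), ([390.5, 111.3], [382, 108, 16, 8, 39]), ([350.8, 150.5], [348, 149, 6, 4, 15]), ([328.4, 169.7], [325, 166, 8, 9, 51]), ([332.4, 204.1], [327, 203, 12, 3, 13]), ([321.0, 206.9], [317, 206, 9, 3, 9]), ([341.7, 219.2], [340, 216, 5, 7, 9]), ([241.1, 252.0], [205, 222, 73, 62, 2421]), ([352.9, 228.1], [351, 227, 5, 4, 10]), ([368.0, 231.1], [358, 230, 21, 3, 31])]
[0.60065303 0.24952957 0.028     ]
[0.59704949 0.10556489 0.028     ]
[0.41872156 0.11112527 0.028     ]
[0.42046792 0.24866062 0.028     ]
[ 0.58024191 -0.18417678  0.015     ]
[ 0.52410096 -0.29511195  0.015     ]
[ 0.41096464 -0.23315867  0.015     ]
[ 0.46835417 -0.12380168  0.015     ]
```

View pics/z.png

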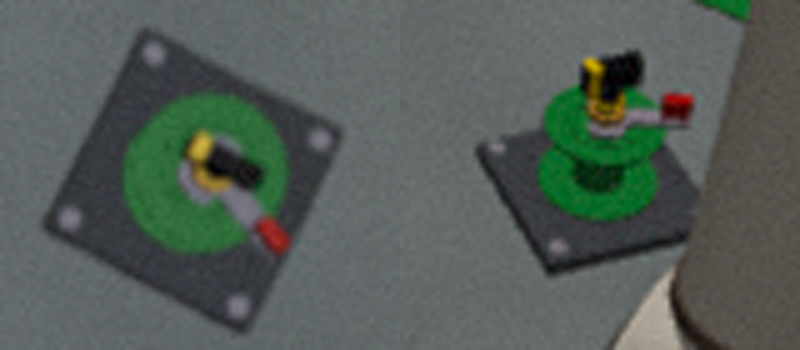

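Stand at about (0.496,-0.209), tray (0.509,0.179), bar's +x near 0.97 rad. I'll move above the stand for a wrist look.

The manual's scale: shifts go in shares of 0.8 m and turns go in shares of pi rad. Converting my numbers, 0.424 m / 0.8 = 0.53, -0.252 m / 0.8 = -0.315, -0.72 rad / 3.1416 = -0.2292.

Call:
{"api": "shift_gripper", "payload": {"moves": [[0.53, -0.315, 0, 0, 0, -0.2292, 0.085], [0.53, -0.315, 0, 0, 0, -0.2292, 0.085], [0.53, -0.315, 0, 0, 0, -0.2292, 0.085], [0.53, -0.315, 0, 0, 0, -0.2292, 0.085], [0.53, -0.315, 0, 0, 0, -0.2292, 0.085], [0.53, -0.315, 0, 0, 0, -0.2292, 0.085], [0.53, -0.315, 0, 0, 0, -0.2292, 0.085], [0.53, -0.315, 0, 0, 0, -0.2292, 0.085]]}}

```text
time_s: 1.1
ee_pos: [0.491, -0.2081, 0.2499]
tool_rot: [-3.141, -0.0, 0.966]
contact_force: [0.3, -0.8, 0.2]
finger_gap: 0.0852
gripper_force: 0.0
```

```bash
python3 - <<'E'
from h import *
print(arm.get_obs()["ee_pos"],arm.get_obs()["tool_rot"],arm.get_obs()["joint_positions"])
c=cam("wrist");im=capture("wrist");cv2.imwrite("pics/w1.png",im);np.save("w1.npy",np.array([c],object),allow_pickle=True)
for p in[(.496,-.209,.124),(.496,-.209,.07)]:print(proj("wrist",p,c))
E
```

```text
[ 0.49103105 -0.2081441   0.24986002] [-3.14141336e+00 -5.68678638e-05  9.66348223e-01] [-5.45475153e-01  6.35585311e-02  1.53346626e+00  6.73593673e-05
  1.54474349e+00  5.89711848e-02]
[262.92896798 186.68051721]
[262.10253074 169.91115529]
```

View pics/w1.png

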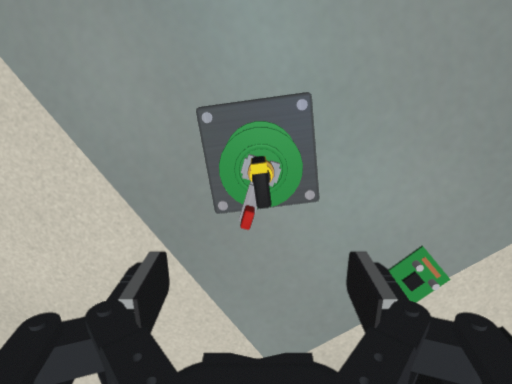

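Wrist view: bar from yellow end (258,160) to (263,207), tab at (248,217), foot square around (258,153). Segmenting.

```bash
python3 - <<'E'
from h import *
c=np.load("w1.npy",allow_pickle=True)[0];c=(c[0],c[1])
im=cv2.imread("pics/w1.png")
cv2.imwrite("pics/z1.png",cv2.resize(im[110:240,190:330],None,fx=4.4,fy=4.4,interpolation=cv2.INTER_CUBIC))
# foot corners
for px in[(197,107),(311,93),(319,201),(216,214)]:print("foot",ray("wrist",px,.015,c).round(4))
h=cv2.cvtColor(im,cv2.COLOR_BGR2HSV).astype(int);H,S,V=h[...,0],h[...,1],h[...,2]
roi=np.zeros(H.shape,bool);roi[130:240,215:305]=1
for n,m,z in(("red",((H<6)|(H>174))&(S>140)&(V>70),.096),("blk",V<40,.1245),("grn",(H>50)&(H<80)&(S>120)&(V>50),.07)):
    m=(m&roi).astype(np.uint8);k,l,st,ce=cv2.connectedComponentsWithStats(m);i=1+st[1:,4].argmax()
    ys,xs=np.where(l==i);r=cv2.minAreaRect(np.c_[xs,ys].astype(np.float32))
    print(n,st[i],r,[ray("wrist",p,z,c).round(4)[:2].tolist() for p in cv2.boxPoints(r)])
E
```

```text
foot [ 0.4697 -0.1214  0.015 ]
foot [ 0.581  -0.1804  0.015 ]
foot [ 0.5231 -0.293   0.015 ]
foot [ 0.4099 -0.2355  0.015 ]
red [241 206  13  23 214] ((247.39999389648438, 217.3000030517578), (9.803059577941895, 22.45216941833496), 18.43494987487793) [[0.4496, -0.237], [0.468, -0.2229], [0.4734, -0.2305], [0.4551, -0.2448]]
blk [253 174  17  33 248] ((261.1122131347656, 190.24440002441406), (32.05995178222656, 15.181035995483398), 87.1375961303711) [[0.4951, -0.1955], [0.5057, -0.2021], [0.491, -0.2261], [0.48, -0.2194]]
grn [ 219  130   84   76 3825] ((260.5, 167.5), (75.0, 83.0), 90.0) [[0.4844, -0.1531], [0.5496, -0.1982], [0.5088, -0.2633], [0.4382, -0.2146]]
```

View pics/z1.png

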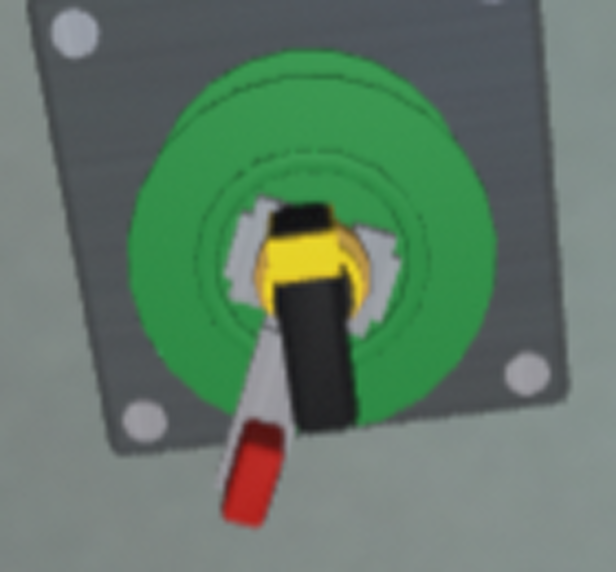

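```bash
python3 - <<'E'
from h import *
c=np.load("w1.npy",allow_pickle=True)[0];c=(c[0],c[1])
f=lambda x,y,z:ray("wrist",(x/4.4+190-.4,y/4.4+110-.4),z,c)[:2]
P=[f(*p,.1245) for p in[(275,287),(297,432),(357,428),(343,280)]]
print(np.round(P,4)); 
for a,b in((1,0),(2,3)):
    d=P[b]-P[a];print("ang",np.arctan2(d[1],d[0]),np.linalg.norm(d))
m=(P[1]+P[2])/2;print("w",np.linalg.norm(P[1]-P[2]),"end",m)
print("centre for ang .9-1.1:",[(a,(m+.021*np.array([np.cos(a),np.sin(a)])).round(4)) for a in(.95,1.0,1.05)])
T=[f(*p,.096) for p in[(250,447),(283,455),(260,527),(222,518)]];print("tab",np.round(T,4),np.mean(T,0))
# flange circle at z .07
for p in[(128,253),(497,250)]:print(f(*p,.07))
E
```

```text
[[ 0.4945 -0.1954]
 [ 0.4814 -0.2216]
 [ 0.4914 -0.2275]
 [ 0.5057 -0.2015]]
ang 1.1056418261656822 0.029341329300656662
ang 1.0669975015013868 0.02972852268676517
w 0.011599699050955665 end [ 0.48637915 -0.22455061]
centre for ang .9-1.1: [(0.95, array([ 0.4986, -0.2075])), (1.0, array([ 0.4977, -0.2069])), (1.05, array([ 0.4968, -0.2063]))]
tab [[ 0.4645 -0.228 ]
 [ 0.4693 -0.2336]
 [ 0.4553 -0.2448]
 [ 0.4497 -0.2383]] [ 0.45970148 -0.23620305]
[ 0.46220885 -0.18214378]
[ 0.53099997 -0.22882883]
```

Converted, 0.133 m / 0.8 = 0.1663, 0.05 m / 0.8 = 0.0625, -0.114 rad / 3.1416 = -0.0363.

Call:
{"api": "shift_gripper", "payload": {"moves": [[0.0048, 0.0043, 0.0625, 0, 0, -0.0363, 0.05], [0.0048, 0.0043, 0.125, 0, 0, -0.0363, 0.05], [0.0048, 0.0043, 0.1663, 0, 0, -0.0363, 0.05], [0.0048, 0.0043, 0.1663, 0, 0, -0.0363, 0.0], [0.0048, 0.0043, 0.1663, 0, 0, -0.0363, 0.0], [0.0048, 0.0043, 0.1663, 0, 0, -0.0363, 0.0], [0.0048, 0.0043, 0.1663, 0, 0, -0.0363, 0.0], [0.0048, 0.0043, 0.1663, 0, 0, -0.0363, 0.0]]}}

```text
time_s: 2.15
ee_pos: [0.4947, -0.2089, 0.1185]
tool_rot: [3.141, 0.0, 1.08]
contact_force: [-5.5, 2.7, -1.8]
finger_gap: 0.0117
gripper_force: 58.4
```

```bash
python3 -c "
from h import *
o=arm.get_obs();print(o['wrist_torque'],o['joint_positions'])"
```

```text
[0.40128213 1.04085131 0.11647524] [-5.43099515e-01  1.53287522e-01  1.70726761e+00 -8.61300648e-05
  1.28078087e+00 -5.21554793e-02]
```

Converted, -0.001 m / 0.8 = -0.0013, -0.0007 m / 0.8 = -0.0009, 0.5 rad / 3.1416 = 0.1592.

Call:
{"api": "shift_gripper", "payload": {"moves": [[0.0013, -0.0006, -0.0003, 0, 0, 0.0318, 0], [0.0013, -0.0006, -0.0005, 0, 0, 0.0637, 0], [0.0013, -0.0006, -0.0009, 0, 0, 0.1114, 0], [0.0013, -0.0006, -0.0013, 0, 0, 0.1592, 0]]}}

```text
time_s: 2.65
ee_pos: [0.4945, -0.2085, 0.1196]
tool_rot: [3.14, 0.001, 0.575]
contact_force: [-7.1, -3.6, -1.5]
finger_gap: 0.0117
gripper_force: 58.6
```

```bash
python3 -c "
from h import *
o=arm.get_obs();print(o['wrist_torque'],o['joint_positions'])"
```

```text
[-0.70212258  1.37960907  0.21532045] [-5.41818819e-01  1.51568095e-01  1.70695547e+00 -1.44105647e-03
  1.28228596e+00  4.54584791e-01]
```

Converted, -0.0028 m / 0.8 = -0.0035, -0.001 m / 0.8 = -0.0013, 1.4 rad / 3.1416 = 0.4456.

Call:
{"api": "shift_gripper", "payload": {"moves": [[-0.0013, 0, -0.0004, 0, 0, 0.0573, 0], [-0.0013, 0, -0.0009, 0, 0, 0.1146, 0], [-0.0013, 0, -0.0013, 0, 0, 0.1719, 0], [-0.0013, 0, -0.0018, 0, 0, 0.2292, 0], [-0.0013, 0, -0.0023, 0, 0, 0.2865, 0], [-0.0013, 0, -0.0028, 0, 0, 0.3438, 0], [-0.0013, 0, -0.0031, 0, 0, 0.4011, 0], [-0.0013, 0, -0.0035, 0, 0, 0.4456, 0]]}}

```text
time_s: 3.65
ee_pos: [0.4941, -0.2082, 0.1224]
tool_rot: [-3.141, -0.001, -0.825]
contact_force: [-3.4, 4.8, -3.5]
finger_gap: 0.0119
gripper_force: 58.5
```

Call:
{"api": "shift_gripper", "payload": {"moves": [[0, 0, -0.0004, 0, 0, 0.0541, 0], [0, 0, -0.0009, 0, 0, 0.1082, 0], [0, 0, -0.0013, 0, 0, 0.1623, 0], [0, 0, -0.0018, 0, 0, 0.2165, 0], [0, 0, -0.0018, 0, 0, 0.2165, 0]]}}

```text
time_s: 4.28
ee_pos: [0.4943, -0.2081, 0.1238]
tool_rot: [-3.14, 0.0, -1.503]
contact_force: [-1.4, 4.4, -1.7]
finger_gap: 0.0118
gripper_force: 58.5
```

```bash
python3 -c "
from h import *
o=arm.get_obs();print(o['wrist_torque'],o['joint_positions'])"
```

```text
[ 0.91559309  0.33234198 -0.10213451] [-5.42565240e-01  1.46716428e-01  1.70339791e+00  8.72109513e-04
  1.29049286e+00  2.53097720e+00]
```

Converted, -0.04 m / 0.8 = -0.05, -0.9 rad / 3.1416 = -0.2865.

Call:
{"api": "shift_gripper", "payload": {"moves": [[0, 0, 0, 0, 0, 0, 0.06], [0, 0, 0, 0, 0, 0, 0.06], [0, 0, -0.05, 0, 0, 0, 0.06], [0, 0, -0.05, 0, 0, -0.0573, 0.06], [0, 0, -0.05, 0, 0, -0.1146, 0.06], [0, 0, -0.05, 0, 0, -0.1719, 0.06], [0, 0, -0.05, 0, 0, -0.2292, 0.06], [0, 0, -0.05, 0, 0, -0.2865, 0.06]]}}

```text
time_s: 5.28
ee_pos: [0.4942, -0.2085, 0.1629]
tool_rot: [-3.142, -0.001, -0.594]
contact_force: [-0.2, 0.8, -0.0]
finger_gap: 0.0598
gripper_force: 0.0
```

Call:
{"api": "shift_gripper", "payload": {"moves": [[0, 0, 0, 0, 0, -0.0573, 0.06], [0, 0, 0, 0, 0, -0.1146, 0.06], [0, 0, 0, 0, 0, -0.1719, 0.06], [0, 0, 0, 0, 0, -0.2292, 0.06], [0, 0, 0, 0, 0, -0.2865, 0.06], [0, 0, 0, 0, 0, -0.3438, 0.06], [0, 0, 0, 0, 0, -0.4011, 0.06], [0, 0, 0, 0, 0, -0.4456, 0.06]]}}

```text
time_s: 6.28
ee_pos: [0.4941, -0.2086, 0.1629]
tool_rot: [3.141, -0.0, 0.805]
contact_force: [0.1, -0.4, 0.5]
finger_gap: 0.0603
gripper_force: 0.0
```

Call:
{"api": "shift_gripper", "payload": {"moves": [[0, 0, 0, 0, 0, -0.0573, 0.06], [0, 0, 0, 0, 0, -0.1146, 0.06], [0, 0, 0, 0, 0, -0.1719, 0.06], [0, 0, 0, 0, 0, -0.2292, 0.06], [0, 0, 0, 0, 0, -0.2674, 0.06], [0, 0, 0, 0, 0, -0.2674, 0.06]]}}

```text
time_s: 7.02
ee_pos: [0.4941, -0.2085, 0.1628]
tool_rot: [3.141, 0.0, 1.639]
contact_force: [-0.7, -0.2, 0.3]
finger_gap: 0.0601
gripper_force: 0.0
```

```bash
python3 - <<'E'
from h import *
im=capture("wrist");cv2.imwrite("pics/w2.png",im)
E
```

```text
(no output)
```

View pics/w2.png

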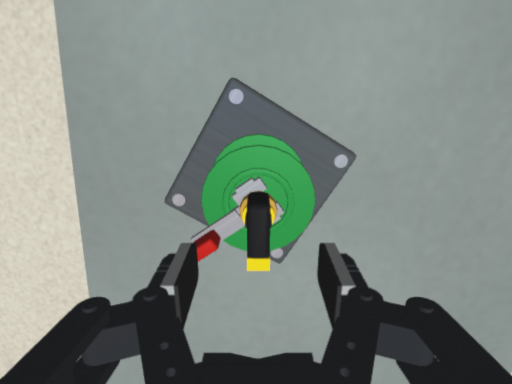

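Bar (258,195)–(258,268) is aligned with the fingers, yellow end now at the bottom; washer in place, tab at (206,246). Regrasp and turn on.

Converted, 0.039 m / 0.8 = 0.0488.

Call:
{"api": "shift_gripper", "payload": {"moves": [[0, 0, 0.0488, 0, 0, 0, 0.06], [0, 0, 0.0488, 0, 0, 0, 0], [0, 0, 0.0488, 0, 0, 0, 0], [0, 0, 0.0488, 0, 0, 0, 0], [0, 0, 0.0488, 0, 0, 0, 0], [0, 0, 0.0488, 0, 0, 0, 0]]}}

```text
time_s: 7.82
ee_pos: [0.4945, -0.2087, 0.125]
tool_rot: [3.14, 0.001, 1.639]
contact_force: [-1.5, 1.5, 7.0]
finger_gap: 0.0119
gripper_force: 75.6
```

Call:
{"api": "shift_gripper", "payload": {"moves": [[0, 0, -0.0004, 0, 0, 0.0541, 0], [0, 0, -0.0009, 0, 0, 0.1082, 0], [0, 0, -0.0013, 0, 0, 0.1623, 0], [0, 0, -0.0018, 0, 0, 0.2165, 0], [0, 0, -0.0021, 0, 0, 0.2674, 0], [0, 0, -0.0025, 0, 0, 0.3183, 0], [0, 0, -0.0025, 0, 0, 0.3183, 0]]}}

```text
time_s: 8.7
ee_pos: [0.4943, -0.2086, 0.127]
tool_rot: [3.14, -0.001, 0.637]
contact_force: [-4.6, 1.6, 9.7]
finger_gap: 0.0117
gripper_force: 75.8
```

Converted, -0.075 m / 0.8 = -0.0938, -0.046 m / 0.8 = -0.0575, -0.043 rad / 3.1416 = -0.0137.

Call:
{"api": "shift_gripper", "payload": {"moves": [[0, 0, 0, 0, 0, 0, 0.06], [0, 0, 0, 0, 0, 0, 0.06], [0, 0, -0.0563, 0, 0, 0, 0.06], [0, 0, -0.0563, 0, 0, 0, 0.06], [-0.0575, 0, -0.0938, 0, 0, -0.0137, 0.06], [-0.0575, 0, -0.0938, 0, 0, -0.0137, 0.06], [-0.0575, 0, -0.0938, 0, 0, -0.0137, 0.06]]}}

```text
time_s: 9.57
ee_pos: [0.4571, -0.2357, 0.1999]
tool_rot: [-3.141, -0.0, 0.682]
contact_force: [-0.2, -0.3, 0.3]
finger_gap: 0.0603
gripper_force: 0.0
```

```bash
python3 - <<'E'
from h import *
c=cam("wrist");im=capture("wrist");cv2.imwrite("pics/w3.png",im);np.save("w3.npy",np.array([c],object),allow_pickle=True)
cv2.imwrite("pics/z3.png",cv2.resize(im[100:300,150:370],None,fx=3,fy=3,interpolation=cv2.INTER_CUBIC))
E
```

```text
(no output)
```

View pics/z3.png

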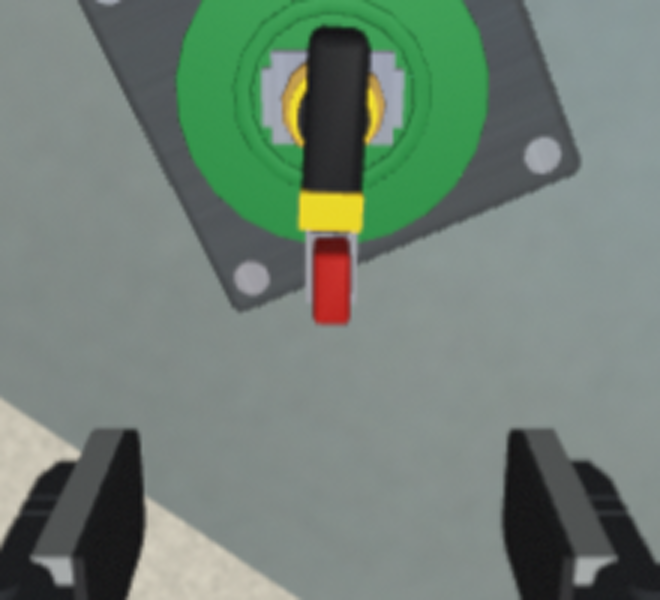

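Tab's top spans about (313–351, 252–324) in the crop and stands upright, so the washer yaw is about 0.68.

```bash
python3 - <<'E'
from h import *
c=np.load("w3.npy",allow_pickle=True)[0];c=(c[0],c[1])
f=lambda x,y,z:ray("wrist",(x/3+150-.3,y/3+100-.3),z,c)[:2]
T=np.array([f(*p,.096) for p in[(316,252),(350,251),(351,324),(313,324)]]);m=T.mean(0)
d=T[0]+T[1]-T[2]-T[3];print(T.round(4),m,np.arctan2(d[1],d[0]),np.linalg.norm(d)/2,np.linalg.norm(T[0]-T[1]))
K=np.array([f(*p,.1315) for p in[(313,35),(368,36),(362,231),(300,231)]]);print("knob",K.mean(0),np.linalg.norm(K[0]-K[3]))
print("flange",(f(177,92,.07)+f(488,92,.07))/2)
print(np.array([.4943,-.2086])-.046*np.array([np.cos(.68),np.sin(.68)]))
E
```

```text
[[ 0.4649 -0.2268]
 [ 0.4705 -0.2333]
 [ 0.4554 -0.2461]
 [ 0.4492 -0.2385]] [ 0.45999155 -0.23616431] 0.6714918038517155 0.01964597230656024 0.008569116197640723
knob [ 0.49555305 -0.20761271] 0.04041468933703689
flange [ 0.49585576 -0.20715075]
[ 0.45853165 -0.23752448]
```

Converted, 0.108 m / 0.8 = 0.135, 0.05 m / 0.8 = 0.0625, 0.006 rad / 3.1416 = 0.0019.

Call:
{"api": "shift_gripper", "payload": {"moves": [[0.0005, 0.0028, 0.0625, 0, 0, 0.0019, 0.05], [0.0005, 0.0028, 0.125, 0, 0, 0.0019, 0.05], [0.0005, 0.0028, 0.135, 0, 0, 0.0019, 0.05], [0.0005, 0.0028, 0.135, 0, 0, 0.0019, 0], [0.0005, 0.0028, 0.135, 0, 0, 0.0019, 0], [0.0005, 0.0028, 0.135, 0, 0, 0.0019, 0], [0.0005, 0.0028, 0.135, 0, 0, 0.0019, 0], [0.0005, 0.0028, 0.135, 0, 0, 0.0019, 0]]}}

```text
time_s: 10.62
ee_pos: [0.4592, -0.2376, 0.0929]
tool_rot: [3.14, -0.001, 0.677]
contact_force: [3.7, -1.6, 5.6]
finger_gap: 0.0105
gripper_force: 59.0
```

Converted, -0.0048 m / 0.8 = -0.006, -0.002 m / 0.8 = -0.0025.

Call:
{"api": "shift_gripper", "payload": {"moves": [[0, 0, -0.0025, 0, 0, 0, 0], [0, 0, -0.006, 0, 0, 0, 0], [0, 0, -0.006, 0, 0, 0, 0]]}}

```text
time_s: 11.0
ee_pos: [0.4586, -0.2371, 0.097]
tool_rot: [-3.141, 0.0, 0.677]
contact_force: [0.3, 0.2, -0.3]
finger_gap: 0.0109
gripper_force: 58.6
```

Call:
{"api": "shift_gripper", "payload": {"moves": [[-0.01, 0, 0, 0, 0, 0, 0], [-0.02, 0, 0, 0, 0, 0, 0], [-0.03, 0, 0, 0, 0, 0, 0], [-0.04, 0, 0, 0, 0, 0, 0], [-0.055, 0, 0, 0, 0, 0, 0], [-0.075, 0, 0, 0, 0, 0, 0], [-0.075, 0, 0, 0, 0, 0, 0]]}}

```text
time_s: 11.88
ee_pos: [0.4111, -0.2756, 0.097]
tool_rot: [-3.142, 0.0, 0.675]
contact_force: [1.2, -0.2, -0.8]
finger_gap: 0.0107
gripper_force: 58.6
```

```bash
python3 - <<'E'
from h import *
im=capture("wrist");s=capture("top")
b=cv2.resize(s[216:286,300:384],(480,384),interpolation=cv2.INTER_CUBIC)
cv2.imwrite("pics/w4.png",np.hstack([im[:,100:400],b]))
E
```

```text
(no output)
```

View pics/w4.png

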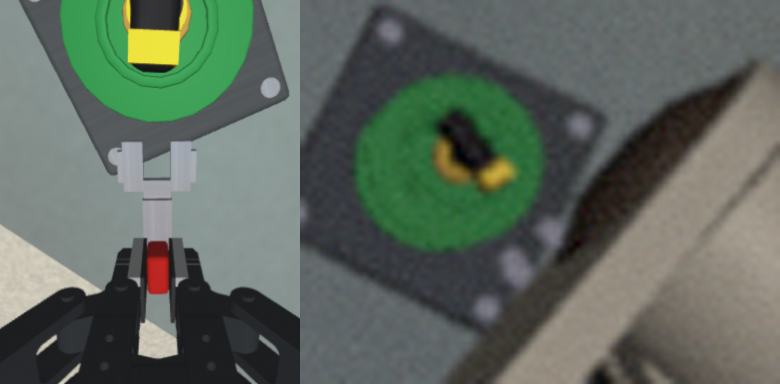

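The washer is off the spindle and held level (slot ends at (130,165) and (183,165)), knob still slack. Raise and carry to the tray.

Converted, 0.23 m / 0.8 = 0.2875, -0.103 m / 0.8 = -0.1288, 0.46 rad / 3.1416 = 0.1464.

Call:
{"api": "shift_gripper", "payload": {"moves": [[0, 0, -0.0625, 0, 0, 0, 0], [0, 0, -0.125, 0, 0, 0, 0], [0.0438, -0.04, -0.1288, 0, 0, 0.0223, 0], [0.0875, -0.0813, -0.1288, 0, 0, 0.0446, 0], [0.1375, -0.1275, -0.1288, 0, 0, 0.07, 0], [0.1875, -0.1738, -0.1288, 0, 0, 0.0955, 0], [0.2375, -0.22, -0.1288, 0, 0, 0.121, 0], [0.2875, -0.2663, -0.1288, 0, 0, 0.1464, 0]]}}

```text
time_s: 12.98
ee_pos: [0.4579, 0.0374, 0.2003]
tool_rot: [-3.142, -0.001, 0.215]
contact_force: [1.9, -0.5, -0.6]
finger_gap: 0.0106
gripper_force: 58.8
```

```bash
python3 -c "
from h import *
o=arm.get_obs();p=o['ee_pos'];e=o['tool_rot'];M=R.from_euler('xyz',e).as_matrix()
print(M.T@(np.array([.48,.178,.12])-p),e)"
```

```text
[ 0.0514286  -0.13266924  0.08030016] [-3.14156887e+00 -6.68994191e-04  2.14541028e-01]
```

Converted, -0.1327 m / 0.8 = -0.1659, 0.12 m / 0.8 = 0.15, 0.2145 rad / 3.1416 = 0.0683.

Call:
{"api": "shift_gripper", "payload": {"moves": [[0.0213, -0.055, 0, 0, 0, 0.0318, 0], [0.0425, -0.11, 0, 0, 0, 0.0637, 0], [0.0643, -0.1659, 0, 0, 0, 0.0683, 0], [0.0643, -0.1659, 0.05, 0, 0, 0.0683, 0], [0.0643, -0.1659, 0.1, 0, 0, 0.0683, 0], [0.0643, -0.1659, 0.15, 0, 0, 0.0683, 0], [0.0643, -0.1659, 0.15, 0, 0, 0.0683, 0]]}}

```text
time_s: 13.85
ee_pos: [0.478, 0.176, 0.0779]
tool_rot: [3.141, 0.005, 0.003]
contact_force: [-0.6, 0.1, -0.3]
finger_gap: 0.0106
gripper_force: 58.9
```

```bash
python3 - <<'E'
from h import *
im=capture("wrist");s=capture("side")
b=cv2.resize(s[200:300,195:295],(384,384),interpolation=cv2.INTER_CUBIC)
cv2.imwrite("pics/w5.png",np.hstack([im[:,60:460],b]))
E
```

```text
(no output)
```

View pics/w5.png

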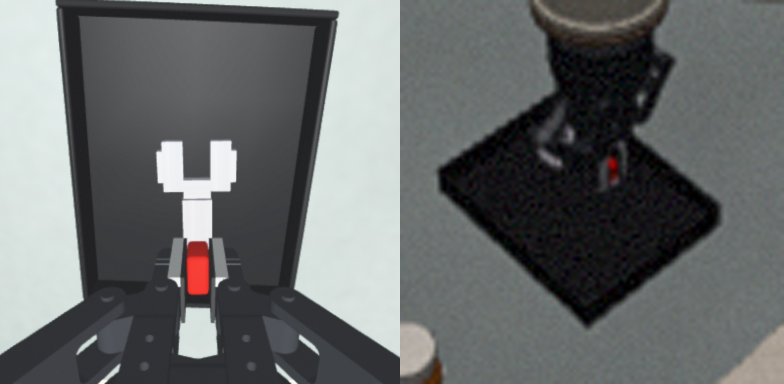

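Washer (197,170) hangs level over the middle of the tray, inside its walls. Lower.

Converted, 0.049 m / 0.8 = 0.0613, 0.047 m / 0.8 = 0.0588.

Call:
{"api": "shift_gripper", "payload": {"moves": [[0.0025, 0, 0.0375, 0, 0, 0, 0], [0.0025, 0, 0.0538, 0, 0, 0, 0], [0.0025, 0, 0.0588, 0, 0, 0, 0], [0.0025, 0, 0.0613, 0, 0, 0, 0], [0.0025, 0, 0.0613, 0, 0, 0, 0]]}}

```text
time_s: 14.58
ee_pos: [0.4819, 0.176, 0.0317]
tool_rot: [-3.141, -0.001, 0.002]
contact_force: [1.0, 0.7, 0.1]
finger_gap: 0.0108
gripper_force: 58.9
```

Converted, 0.0052 m / 0.8 = 0.0065, 0.0045 m / 0.8 = 0.0056.

Call:
{"api": "shift_gripper", "payload": {"moves": [[0, 0, 0.0038, 0, 0, 0, 0], [0, 0, 0.0056, 0, 0, 0, 0], [0, 0, 0.0065, 0, 0, 0, 0], [0, 0, 0.0065, 0, 0, 0, 0]]}}

```text
time_s: 15.08
ee_pos: [0.4816, 0.176, 0.0263]
tool_rot: [-3.141, -0.0, 0.002]
contact_force: [-4.0, -0.4, 7.9]
finger_gap: 0.0109
gripper_force: 60.1
```

Contact with the floor. Release and withdraw.

Converted, -0.16 m / 0.8 = -0.2, -0.12 m / 0.8 = -0.15.

Call:
{"api": "shift_gripper", "payload": {"moves": [[0, 0, -0.0008, 0, 0, 0, 0.012], [0, 0, -0.0008, 0, 0, 0, 0.03], [0, 0, -0.0008, 0, 0, 0, 0.035], [0, 0, -0.0008, 0, 0, 0, 0.035], [0, 0, -0.075, 0, 0, 0, 0.035], [0, 0, -0.15, 0, 0, 0, 0.035], [0, 0, -0.2, 0, 0, 0, 0.035], [0, 0, -0.2, 0, 0, 0, 0.035]]}}

```text
time_s: 16.08
ee_pos: [0.4827, 0.1762, 0.1889]
tool_rot: [-3.14, -0.005, 0.002]
contact_force: [-0.2, 0.5, -1.2]
finger_gap: 0.0346
gripper_force: 0.0
```

```bash
python3 - <<'E'
from h import *
im=capture("wrist");s=capture("side")
b=cv2.resize(s[150:310,195:365],(384,384),interpolation=cv2.INTER_CUBIC)
cv2.imwrite("pics/w6.png",np.hstack([im[:,60:460],b]))
E
```

```text
(no output)
```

View pics/w6.png

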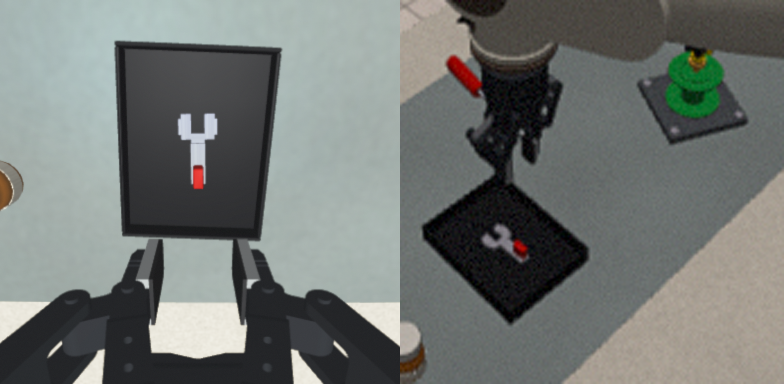

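The washer lies flat, tab up, inside the tray at (198,140); the gripper is clear.

```bash
python3 -c "
from workcell import arm, capture, camera_info
print(arm.finish_job())"
```

```text
the job is handed in; nothing more can be done
None
```

The job is handed in (no verdict was returned): I backed the knob off about 3.6 rad clockwise and left it slack, and the last picture shows the washer flat, tab up, on the tray floor with the gripper clear; no bystander was touched.

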